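Rock the brass coin out of the bottle neck

TASK

A brass coin is caught in the neck of the upside-down clear bottle with the red tab. Rock that bottle side to side on its pivot until the coin drops into the black dish below, then leave the bottle standing straight and let go. Leave the other bottle, with the blue tab and the silver coin, alone.

Things in the scene. Friction and masses are not known exactly. Their poses are not given: they have to be found in the camera images.
- tab_a (a point): Centre of the RED tab (16 mm thick along x, 30 along y, 45 tall) atop a flat clear bottle hung neck-down, 14 thick. Axes turn with the bottle: x = pivot axis (level), y across it, z from mouth to tab, upright when straight. Pivot 108.5 below the tab centre along z, 75 above the table. Rocks 45 deg either way with 1 N at the tab, stays where left. Post on the -x side, 85 high.
- coin_a_center (a point): Centre of the brass coin, 20 mm across, 5 thick, on edge about 98 above the table on the upper of two ledges in the neck: upper on the -y wall, lower 33 below on the +y wall, each sloping 14 deg down to its wall. Leaning the tab 30 to 40 deg to +y for a second rolls it to the lower ledge, then as far to -y rolls it out. In the dish it is 12 to 20 above the table.
- dish_a (a point): Centre of the inner floor of the round black ceramic dish straight below the red-tabbed bottle's pivot, fixed to its stand; floor 10 mm above the table, inside radius 50 at the floor and 56 at the rim, rim 24 above the table. Axes as those of the upright bottle.
- tab_b (a point): Centre of the BLUE tab of a second, like bottle on a like stand, with a silver coin in its neck: leave alone. Both bottles: body 80 mm wide (y) from 22 to 58 below the tab centre, tapering to a neck 46 wide from 78 below it down to the mouth 146 below the tab centre. Axes as for the red one.
There are look-alikes about, which are no part of the job. What is shaped like the part that bears tab_a but turquoise is not meant.

How it is judged:
By the outcome, as a careful person would: the job done as asked, in the order asked, and still so for the second after the job is handed in, with the robot touching nothing.
It also fails if it takes over 48 s, if anything falls off the work surface, if the arm or the gripper's body presses on something with over 40 N, if the wrist force passes 120 N, or if a joint passes its speed limit or range.

ROBOT

A 6-joint arm with a two-finger parallel gripper is mounted at the origin on the work surface. World frame = base frame: x ahead of the robot, y to its left, z up, the work surface at z = 0. Lengths are in m, angles in rad, forces in N, time in s.
With the tool pointing down it reaches from about 0.3 to 0.85 m from the base axis. Payload 5.4 kg.
Tool frame: the origin (TCP) lies on the centre line of the jaws, within the pads' length; the fingertips stand bot.nose_length ahead of it and the grasp point (between the pads) lies 2 mm behind it (bot.nose_length is the distance from the TCP to the fingertips, in m); z points along the fingers, x is the direction in which the jaws open and shut, and the axes are right-handed (so a half turn about z gives the same grasp; the last joint's range is limited). The gripper opens to 85 mm and grips with 20 to 120 N. Pads are 22 mm wide; open, the fingers measure 114 mm over their backs; the gripper's body (76 mm by 85 mm) begins 54 mm behind the grasp point. The pads swing forward as they close: fully open they stand 13 mm farther back than shut.
Start: joints at [-1.516, 0.158, 1.597, -0, 1.386, -0.21], TCP at [0.15, -0.555, 0.248] pointing down, gripper open.
Joint ranges: [-2.91, 2.91], [-0.94, 2.29], [0.18, 2.7], [-1.29, 4.43], [0.17, 2.64], [-3, 3]. Speed limits (rad/s): [2.57, 2.57, 3.14, 3.14, 3.14, 3.14].

INTERFACE

Orientations are given as a 3x3 rotation matrix whose columns are the frame's x, y, z axes.
In Python, from plant import bot, grab_frame, camera_params, workorder gives the robot as it stands.
- The arm moves only by the tool step_arm, never from a script. Its argument "series" is a list of rows, each a list of 7 numbers: the shift along the tool's x, y, z in cm, then the turn, a rotation vector about the tool's x, y, z in rad, then the closure, from 0 (fully open) to 1 (shut). A call has exactly 5 rows; each row is the pose to reach, as a shift and turn from the pose measured when the call began, along the tool's axes at that moment; what a row does not reach only later rows make up. A row lasts 1/10 s, in which the tool goes at most 50 mm and 8.59 degrees, less where a joint would pass 70% of its speed; a pose out of reach is approached as far as the arm can. A call with a gripper value outside its range is refused whole. The fingers move at their own pace and stop on an object; "force" is the grip in N (left out, the last holds). Time passes only in rows, so rows that repeat a pose let the fingers close, or fill a call up. It gives the time, the measured TCP pose, the force and the opening at its end, in the units of the state.
- bot.state(): the state, without advancing time (a new reading comes with each control period).
- grab_frame(name): name is "scene" or "side" or "wrist"; returns the picture (400x640x3 uint8, red, green, blue); there is no depth.
- camera_params(name): a dict with "fx", "fy", "cx", "cy" (pixels), "k1" (the pictures are not rectified: a ray, as slopes to the right and down, at radius r is drawn at 1 + k1 r^2 times it, then the intrinsics apply), "world_to_cam" (4x4, takes a point from world to camera coordinates). Camera axes: x right, y up, looking along -z (the intrinsics and any distortion apply to the point x, -y, -z); pixel columns grow to the right and rows downward; lengths in m; the calibration is good to about 2 mm. A picture is of the moment at which its call begins: read the wrist's pose just before it. camera_params takes no time and is no camera call; for the wrist camera it gives the pose at the moment of the call.
- workorder.hand_in(): hands the job in, once; it reports no verdict.
The state is a dict: "clock": time; "joint_positions": joint angles; "joint_vel": joint speeds; "joint_torque": joint torques, N m; "ee_pos": TCP position; "eef_rot": TCP orientation; "ft_force": force on the tool from outside, world axes, zero at the start; "ft_torque": the same for the moment, N m; "grip_width": finger opening in m.
Only numpy, scipy, OpenCV 4.12 (cv2) and the standard library are available. Lean on these libraries where they do the work, as an engineer would, in place of code of your own. Each camera call takes 0.05 s, during which the arm holds its last target.

## Working session

There is one attempt and no reset: what is moved stays moved. The work goes in short steps, Python scripts to look and compute and a tool call to move; the robot and the scene stay as the last step left them, time stands still between calls to the robot, and variables do not carry over. Pictures are saved under pics/ and viewed, and the job is handed in when it is done.

Besides the shell and the picture viewer there is one more tool, called after "Call:" by a JSON object that holds its "op" and its "data". step_arm: Moves the arm, as the interface text tells. Its arguments: {"type":"object","properties":{"series":{"type":"array","items":{"type":"array","items":{"type":"number"}}},"force":{"type":"number"}},"required":["series"]}

```bash
ls; mkdir -p pics; python3 - <<'E'
from plant import bot, grab_frame, camera_params
import cv2
for n in ["scene","side","wrist"]:
    im=grab_frame(n); cv2.imwrite(f"pics/{n}0.png",im[:,:,::-1])
    print(n,{k:(v if k!='world_to_cam' else [[round(float(x),3) for x in r] for r in v]) for k,v in camera_params(n).items()})
print(bot.nose_length, bot.state())
E
```

```text
pics
scene {'fx': 436.96867524855054, 'fy': 436.96867524855054, 'cx': 319.25603123689154, 'cy': 187.28077685076596, 'k1': -0.11592428936990767, 'world_to_cam': [[0.578, 0.816, 0.019, -0.347], [-0.506, 0.34, 0.793, 0.115], [0.641, -0.467, 0.609, -1.224], [0.0, 0.0, 0.0, 1.0]]}
side {'fx': 473.9136257270402, 'fy': 473.9136257270402, 'cx': 323.28953519639447, 'cy': 204.05728229187866, 'k1': -0.13147287213708186, 'world_to_cam': [[-0.923, -0.384, -0.013, 0.473], [0.176, -0.452, 0.874, -0.154], [-0.341, 0.805, 0.485, -0.951], [0.0, 0.0, 0.0, 1.0]]}
wrist {'fx': 288.01372887517675, 'fy': 288.01372887517675, 'cx': 321.6726236934442, 'cy': 198.22209557168927, 'k1': -0.05027165458353622, 'world_to_cam': [[0.261, -0.965, -0.001, -0.574], [0.918, 0.249, -0.31, 0.04], [0.299, 0.08, 0.951, -0.38], [0.0, 0.0, 0.0, 1.0]]}
0.017 {'clock': 0.15, 'joint_positions': array([-1.51610520e+00,  1.58921503e-01,  1.59798142e+00, -2.01011598e-05,
        1.38625526e+00, -2.10101156e-01]), 'joint_vel': array([-0.00050983, -0.00392417, -0.00491987,  0.00065385, -0.00028839,
       -0.00049577]), 'joint_torque': array([ 2.17940860e-04, -3.96376956e+01, -3.31784785e+01, -2.96404205e-04,
        5.46995754e-03, -1.62369599e-05]), 'ee_pos': array([ 0.15042948, -0.55448443,  0.24751415]), 'eef_rot': array([[ 2.61712287e-01, -9.65145931e-01, -1.05308492e-04],
       [-9.65144716e-01, -2.61712128e-01,  1.56211394e-03],
       [-1.53522843e-03, -3.07186478e-04, -9.99998774e-01]]), 'ft_force': array([ 0.0043206 , -0.05005715, -1.39204446]), 'ft_torque': array([-0.04969528,  0.05653965,  0.00630433]), 'grip_width': 0.08569414861087978}
```

View pics/scene0.png

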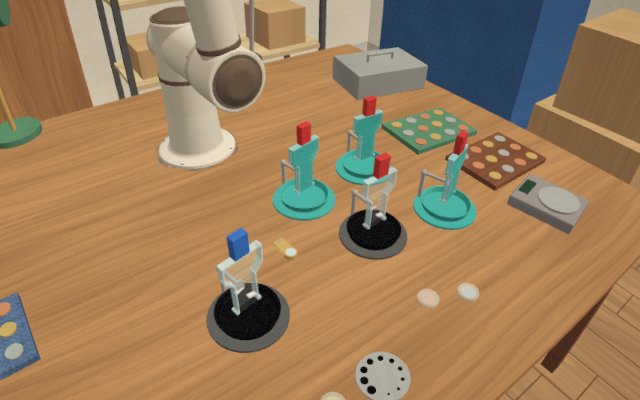

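View pics/side0.png

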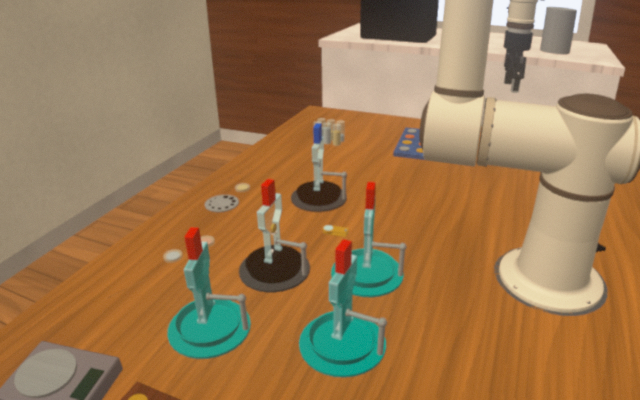

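View pics/wrist0.png

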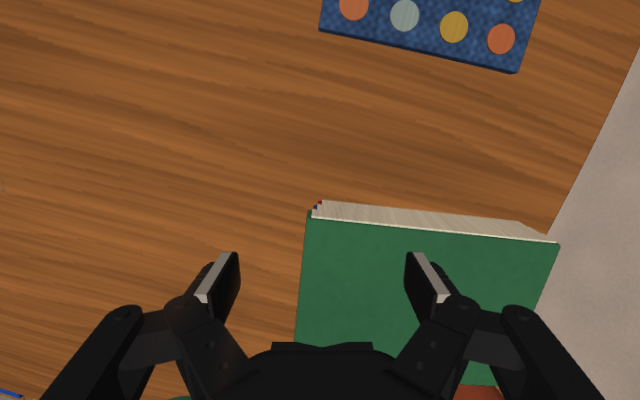

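Four red-tabbed bottles show in the scene view, at (303,133), (369,106), (460,142) and (381,166). Only the last is clear with a black dish, at (373,232); the other three are turquoise. The blue one is at (238,244). I'll enlarge to confirm.

```bash
python3 - <<'E'
import cv2
a=cv2.imread("pics/scene0.png")[140:260,320:440]; b=cv2.imread("pics/side0.png")[170:290,225:325]
cv2.imwrite("pics/c1.png",cv2.resize(a,None,fx=5,fy=5,interpolation=cv2.INTER_CUBIC))
cv2.imwrite("pics/c2.png",cv2.resize(b,None,fx=5,fy=5,interpolation=cv2.INTER_CUBIC))
E
```

```text
(no output)
```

View pics/c1.png

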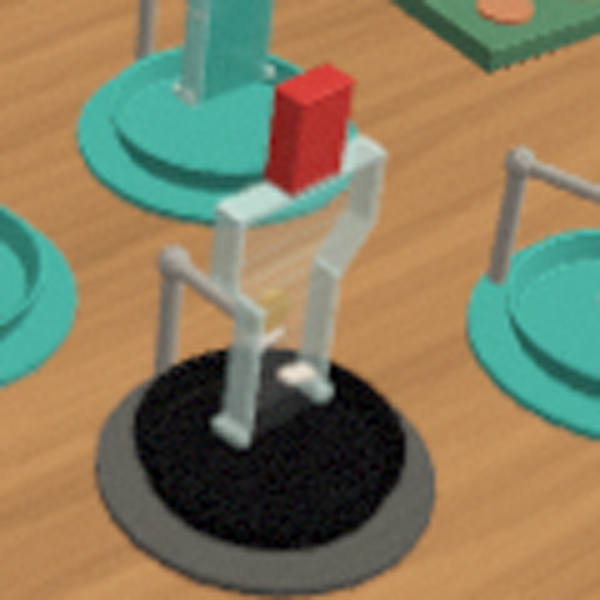

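View pics/c2.png

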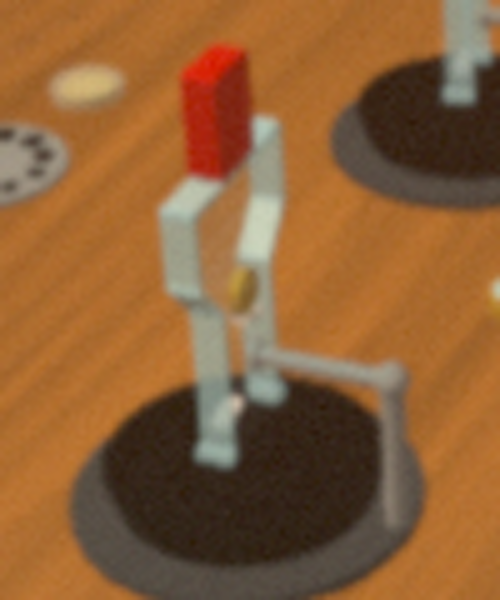

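Confirmed: the clear bottle with the red tab over a black dish, brass coin at about scene (375,201), post on the left of it. Next I fit the tab box pose from its corners in both views.

```bash
cat > h.py <<'E'
import numpy as np
from plant import bot, camera_params
from scipy.optimize import least_squares
def proj(P,c):
    P=np.atleast_2d(P); W=np.array(c['world_to_cam']); q=P@W[:3,:3].T+W[:3,3]
    u=q[:,0]/-q[:,2]; v=-q[:,1]/-q[:,2]; f=1+c['k1']*(u*u+v*v)
    return np.c_[c['fx']*u*f+c['cx'],c['fy']*v*f+c['cy']]
def frame(yaw,t):  # t: lean to +y
    c,s=np.cos(yaw),np.sin(yaw); Rz=np.array([[c,-s,0],[s,c,0],[0,0,1]])
    ct,st=np.cos(-t),np.sin(-t); return Rz@np.array([[1,0,0],[0,ct,-st],[0,st,ct]])
def pts(p,loc): # p: pivot x,y,yaw,tilt ; loc rel to pivot
    return np.array([p[0],p[1],0.075])+np.asarray(loc)@frame(p[2],p[3]).T
def corner(s): return np.array(s)*[.008,.015,.0225]+[0,0,.1085]
E
cat > fit.py <<'E'
from h import *
S=[((-1,-1,1),(274,88)),((-1,1,1),(328,66)),((1,1,1),(353,84)),((1,-1,1),(303,104)),((-1,-1,-1),(266,172)),((1,-1,-1),(296,192)),((1,1,-1),(345,160))]
D=[((1,-1,1),(222,45)),((1,1,1),(183,75)),((-1,-1,1),(247,52)),((-1,1,1),(210,82)),((1,1,-1),(188,170)),((-1,1,-1),(218,180)),((-1,-1,-1),(248,150))]
cs,cd=camera_params("scene"),camera_params("side")
A=np.array([corner(s) for s,_ in S]);B=np.array([corner(s) for s,_ in D])
a=(np.array([p for _,p in S])+.5)/5-.5+[320,140]; b=(np.array([p for _,p in D])+.5)/5-.5+[225,170]
f=lambda p:np.r_[(proj(pts(p,A),cs)-a).ravel(),(proj(pts(p,B),cd)-b).ravel()]
for y0 in (-1,0,1):
    r=least_squares(f,[.5,0,y0,0],loss='soft_l1',x_scale=[.01,.01,.1,.1]); print(r.x,r.cost)
p=r.x;print(f(p).reshape(-1,2).round(1).tolist())
print("dish",p[:2],"tab",pts(p,[[0,0,.1085]]),"x axis",frame(p[2],0)[:,0])
print(proj([[p[0],p[1],.01]],cs),proj([[p[0],p[1],.01]],cd))
E
python3 fit.py
```

```text
[ 0.54969336  0.18470713  0.05703589 -0.04717234] 11.960744606200498
[ 0.54969335  0.18470714  0.05703869 -0.04717241] 11.96074460707318
[ 0.54969335  0.18470718  0.05703718 -0.04717274] 11.96074460614874
[[-0.5, -0.6], [-0.1, -2.0], [0.8, -1.9], [-0.4, -0.0], [-0.3, 1.3], [-0.5, 1.2], [0.5, 1.6], [-2.3, -0.4], [-1.4, -0.4], [0.2, -0.7], [0.9, -0.6], [-1.1, 2.1], [0.5, 1.3], [1.0, 0.8]]
dish [0.54969335 0.18470718] tab [[0.54998501 0.17959916 0.1833793 ]] x axis [0.99837382 0.05700625 0.        ]
[[374.89019699 229.60784352]] [[272.49719371 267.2222931 ]]
```

```bash
cat > ov.py <<'E'
import cv2,sys
from h import *
def ov(src,cam,p,off,sz,k,out):
    c=camera_params(cam); im=cv2.imread(src)[off[1]:off[1]+sz,off[0]:off[0]+sz]; im=cv2.resize(im,None,fx=k,fy=k,interpolation=cv2.INTER_CUBIC)
    def L(loc,col,world=False):
        P=np.asarray(loc) if world else pts(p,loc)
        q=((proj(P,c)-off+.5)*k-.5).round().astype(int); cv2.polylines(im,[q],False,col,1)
    cr=lambda *s:corner(s)
    for z in(-1,1): L([cr(-1,-1,z),cr(1,-1,z),cr(1,1,z),cr(-1,1,z),cr(-1,-1,z)],(255,255,0))
    for a,b in((-1,-1),(1,-1),(1,1),(-1,1)): L([cr(a,b,-1),cr(a,b,1)],(255,255,0))
    o=[(.04,-.022),(.04,-.058),(.023,-.078),(.023,-.146)]
    for x in(-.007,.007): L([[x,-y,z+.1085] for y,z in o[::-1]]+[[x,y,z+.1085] for y,z in o],(0,255,0))
    t=np.linspace(0,6.283,60)
    for r,z in((.05,.01),(.056,.024)): L(np.c_[p[0]+r*np.cos(t),p[1]+r*np.sin(t),0*t+z],(255,0,255),True)
    cv2.imwrite(out,im)
if __name__=="__main__":
    p=eval(sys.argv[1]); t=sys.argv[2]; n=sys.argv[3]
    ov(f"pics/scene{n}.png","scene",p,np.array([320,140]),120,4,"pics/o1.png"); ov(f"pics/side{n}.png","side",p,np.array([215,170]),120,4,"pics/o2.png")
    import cv2; cv2.imwrite(f"pics/o{t}.png",np.hstack([cv2.imread("pics/o1.png"),cv2.imread("pics/o2.png")])[:,:960][:,:, :]) if 0 else cv2.imwrite(f"pics/o{t}.png",cv2.resize(np.hstack([cv2.imread("pics/o1.png"),cv2.imread("pics/o2.png")]),(800,400)))
E
python3 ov.py "[.5497,.1847,.057,-.047]" a 0; python3 ov.py "[.5497,.1827,.057,0]" b 0
```

```text
(no output)
```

View pics/oa.png

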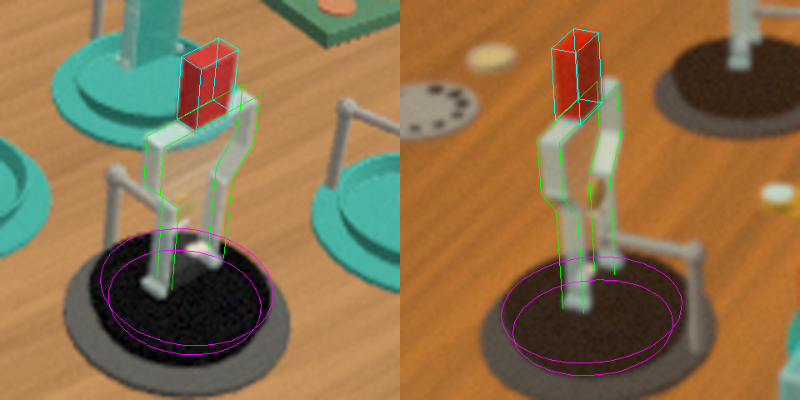

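View pics/ob.png

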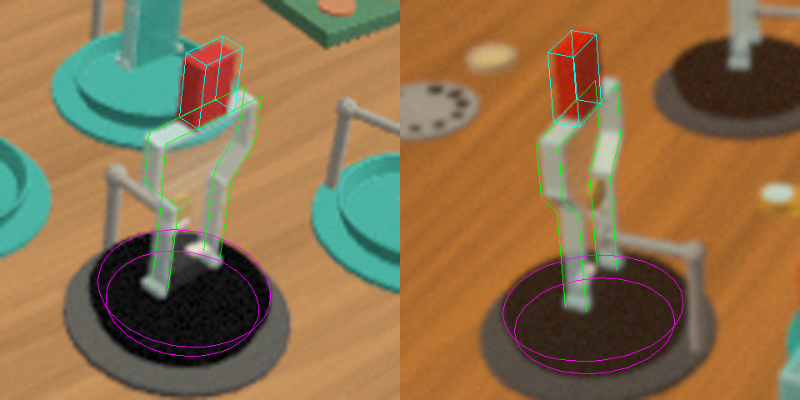

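The overlay matches the dish rim and bottle to about a pixel. Now I locate the neighbouring bottles for clearance and compute the first move.

```bash
cat >> h.py <<'E'
def back(px,c,z):
    f=lambda q:(proj([[q[0],q[1],z]],c)-px).ravel()
    return least_squares(f,[.5,.1]).x
def rel(pos,R):
    from scipy.spatial.transform import Rotation as Ro
    s=bot.state(); E=s['eef_rot']
    return (E.T@(np.array(pos)-s['ee_pos'])*100).round(2), Ro.from_matrix(E.T@R).as_rotvec().round(3)
def tgt(p,t,d=.1085,sgn=1): # tool frame w/ z down bottle axis, x=sgn*bottle x
    F=frame(p[2],t); R=np.c_[sgn*F[:,0],-sgn*F[:,1],-F[:,2]]
    return np.array([p[0],p[1],.075])+F[:,2]*d,R
E
python3 - <<'E'
from h import *
c=camera_params("scene");d=camera_params("side")
for n,q in dict(redT1=(303,133),redT2=(369,106),redT3=(460,142),A=(381,166),B=(238,244)).items(): print(n,back(q,c,.1835))
for n,q in dict(dishT1=(304,198),dT2=(363,166),dT3=(445,206),B=(248,314)).items(): print(n,back(q,c,.01))
p=[.5496,.1840,.057,-.02]
P,R=tgt(p,0,.1085)
for s in (1,-1):
    _,R=tgt(p,0,.1085,s); print(s,rel(P+[0,0,.08],R))
E
```

```text
redT1 [0.36524372 0.11962498]
redT2 [0.34609897 0.3218151 ]
redT3 [0.57844968 0.37897301]
A [0.55182747 0.17623227]
B [ 0.58738878 -0.14776168]
dishT1 [0.37184099 0.11733568]
dT2 [0.3472493  0.31961483]
dT3 [0.58256939 0.37586352]
B [ 0.5901464  -0.14883815]
1 (array([-60.83, -57.85,  -1.49]), array([-1.000e-03,  1.000e-03, -1.363e+00]))
-1 (array([-60.83, -57.85,  -1.49]), array([1.000e-03, 1.000e-03, 1.779e+00]))
```

Call:
{"op": "step_arm", "data": {"series": [[0,0,-3,0,0,0,0],[-5,-5,-3,0,0,-0.15,0],[-9,-8.5,-3,0,0,-0.3,0],[-12.5,-12,-3,0,0,-0.45,0],[-16,-15.5,-3,0,0,-0.6,0]], "force": 20}}

```text
clock: 0.65
ee_pos: [0.2474, -0.3775, 0.2774]
eef_rot: [[0.764, -0.645, 0.0], [-0.645, -0.764, 0.002], [-0.001, -0.002, -1.0]]
ft_force: [0.7, 0.5, 0.5]
grip_width: 0.0852
```

```bash
cat > nx.py <<'E'
from h import *
import sys
p=eval(sys.argv[1]); s=bot.state(); print(s['clock'],s['ee_pos'].round(4),s['ft_force'].round(1),s['joint_positions'].round(2),round(s['grip_width'],4))
for a in sys.argv[2:]:
    tab,tool,dd=map(float,a.split(',')) # tab lean deg, tool lean deg, backoff m along tool -z
    P,_=tgt(p,np.radians(tab)); _,R=tgt(p,np.radians(tool)); P=P-R[:,2]*dd
    print(a,*rel(P,R))
E
python3 nx.py "[.5496,.184,.057,0]" 0,0,.08
```

```text
0.65 [ 0.2474 -0.3775  0.2774] [0.7 0.5 0.5] [-1.26 -0.19  1.89  0.    1.45 -0.56] 0.0852
0,0,.08 [-13.1 -62.4   1.5] [-0.002  0.001 -0.758]
```

Call:
{"op": "step_arm", "data": {"series": [[-1,-5,0,0,0,-0.1,0],[-2,-10,0,0,0,-0.2,0],[-3,-15,0,0,0,-0.3,0],[-4.2,-20,0,0,0,-0.4,0],[-5.2,-25,0,0,0,-0.5,0]]}}

```text
clock: 1.15
ee_pos: [0.3657, -0.1573, 0.2778]
eef_rot: [[0.981, -0.196, 0.0], [-0.196, -0.981, 0.002], [0.0, -0.002, -1.0]]
ft_force: [1.3, -1.0, -0.3]
grip_width: 0.0859
```

```bash
python3 nx.py "[.5496,.184,.057,0]" 0,0,.08
```

```text
1.15 [ 0.3657 -0.1573  0.2778] [ 1.3 -1.  -0.3] [-0.71 -0.35  2.01  0.    1.48 -0.52] 0.0859
0,0,.08 [ 11.35 -37.07   1.49] [-0.002 -0.    -0.254]
```

Call:
{"op": "step_arm", "data": {"series": [[1.5,-5,0,0,0,-0.05,0],[3,-10,0,0,0,-0.1,0],[4.5,-15,0,0,0,-0.15,0],[6,-20,0,0,0,-0.2,0],[7.5,-25,0,0,0,-0.254,0]]}}

```text
clock: 1.65
ee_pos: [0.4826, 0.064, 0.2781]
eef_rot: [[0.998, 0.059, 0.001], [0.059, -0.998, 0.001], [0.001, -0.001, -1.0]]
ft_force: [1.0, -0.8, 0.7]
grip_width: 0.085
```

```bash
python3 nx.py "[.5496,.184,.057,0]" 0,0,.08
```

```text
1.65 [0.4826 0.064  0.2781] [ 1.  -0.8  0.7] [-0.12 -0.1   1.8   0.    1.44 -0.18] 0.085
0,0,.08 [  7.4  -11.58   1.48] [-0.001 -0.001  0.002]
```

Call:
{"op": "step_arm", "data": {"series": [[3,-4,0,0,0,0,0],[6,-8,0,0,0,0,0.2],[7.4,-11.6,0,0,0,0,0.3],[7.4,-11.6,1.5,0,0,0,0.4],[7.4,-11.6,1.5,0,0,0,0.4]]}}

```text
clock: 2.15
ee_pos: [0.548, 0.1846, 0.2603]
eef_rot: [[0.998, 0.061, -0.005], [0.061, -0.998, 0.0], [-0.005, -0.001, -1.0]]
ft_force: [-1.3, 0.3, -0.6]
grip_width: 0.0514
```

```bash
python3 - <<'E'
from plant import *
import cv2
for n in ["scene","wrist"]: cv2.imwrite(f"pics/{n}1.png",grab_frame(n)[:,:,::-1])
E
python3 nx.py "[.5496,.184,.057,0]" 0,0,0 0,-18,.08 0,-18,0
```

```text
2.25 [0.5488 0.1833 0.2625] [-0.   0.9  0.8] [0.11 0.16 1.57 0.   1.42 0.05] 0.0511
0,0,0 [ 0.09 -0.06  7.9 ] [-0.001  0.001  0.002]
0,-18,.08 [0.08 2.41 0.29] [0.313 0.002 0.001]
0,-18,0 [ 0.09 -0.06  7.9 ] [0.313 0.002 0.001]
```

View pics/wrist1.png

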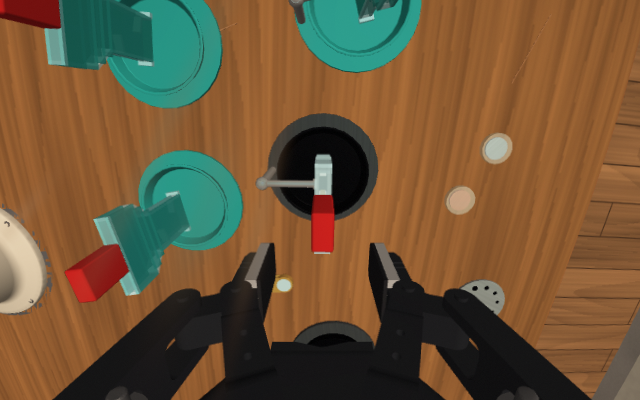

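View pics/scene1.png

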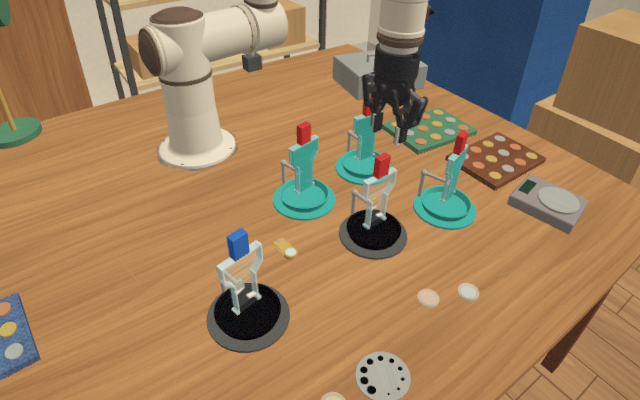

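```bash
python3 - <<'E'
import cv2
a=cv2.imread("pics/wrist1.png")[140:270,260:390]
cv2.imwrite("pics/c3.png",cv2.resize(a,None,fx=5,fy=5,interpolation=cv2.INTER_CUBIC)[:600])
E
```

```text
(no output)
```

View pics/c3.png

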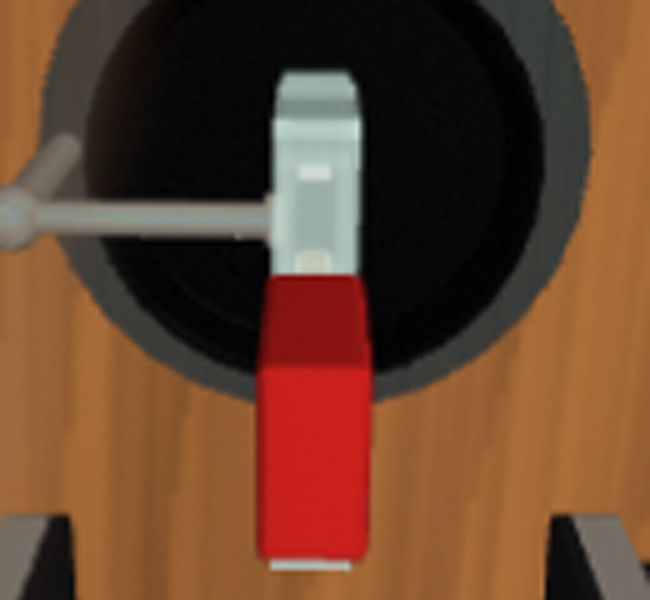

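```bash
python3 - <<'E'
from h import *
c=camera_params("wrist")
S=[((-1,1,1),(258,366)),((1,1,1),(372,366)),((-1,-1,1),(260,558)),((1,-1,1),(368,558)),((-1,1,-1),(266,275)),((1,1,-1),(363,275))]
A=np.array([corner(s) for s,_ in S]); a=(np.array([q for _,q in S])+.5)/5-.5+[260,140]
f=lambda p:(proj(pts(p,A),c)-a).ravel()
r=least_squares(f,[.55,.18,.05,0],x_scale=[.01,.01,.1,.1]);print(r.x,f(r.x).reshape(-1,2).round(2).tolist())
g=lambda p:(proj(pts([p[0],p[1],p[2],p[3]],A)+[0,0,p[4]],c)-a).ravel()
r=least_squares(g,[.55,.18,.05,0,0],x_scale=[.01,.01,.1,.1,.01]);print(r.x,g(r.x).round(2))
print(pts(r.x,[[0,0,.1085]]))
E
```

```text
[0.54982636 0.17471431 0.05546914 0.03021361] [[-0.45, -0.74], [0.42, -0.67], [-0.5, 1.03], [0.55, 1.1], [0.01, -0.33], [-0.02, -0.27]]
[ 0.54990012  0.17375441  0.05552679  0.01408361 -0.00700957] [-0.02 -0.05 -0.01  0.03 -0.08 -0.01  0.13  0.06  0.29 -0.04 -0.3   0.01]
[[0.54981531 0.17528008 0.18348924]]
```

```bash
python3 - <<'E'
from plant import *
import cv2
print(bot.state()['ee_pos'])
im=grab_frame("wrist")[:,:,::-1]
print(bot.state()['ee_pos'])
cv2.imwrite("pics/wrist2.png",im)
cv2.imwrite("pics/c4.png",cv2.resize(im[160:260,290:355],None,fx=6,fy=6,interpolation=cv2.INTER_CUBIC))
E
```

```text
[0.54882621 0.18332601 0.2624781 ]
[0.5492341  0.18312049 0.26328225]
```

View pics/c4.png

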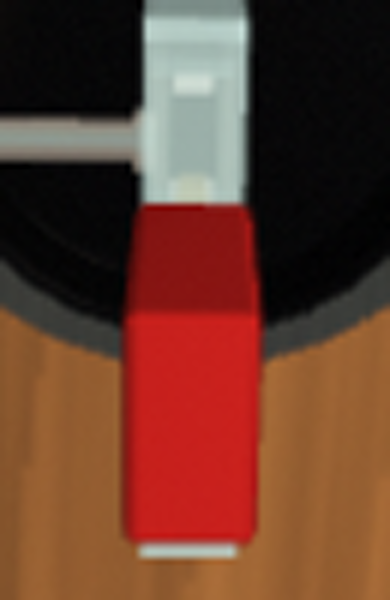

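```bash
python3 - <<'E'
from h import *
c=camera_params("wrist")
S=[((-1,1,1),(125,313)),((1,1,1),(262,313)),((-1,-1,1),(124,544)),((1,-1,1),(257,544)),((-1,1,-1),(137,205)),((1,1,-1),(254,205))]
A=np.array([corner(s) for s,_ in S]); a=(np.array([q for _,q in S])+.5)/6-.5+[290,160]
for h in (0,1):
  g=lambda p:np.r_[(proj(pts(p[:4],A)+[0,0,p[4]],c)-a).ravel(), [p[4]*(100 if h else 1e5)]]
  r=least_squares(g,[.55,.18,.05,0,0],x_scale=[.01,.01,.1,.1,.01]);print(r.x.round(4),g(r.x).round(2),pts(r.x,[[0,0,.1085]]))
E
```

```text
[ 0.5497  0.1751  0.0451  0.0288 -0.    ] [-0.24 -0.77  0.52 -0.49 -0.12  0.82  0.3   1.07 -0.19 -0.39 -0.36 -0.15
 -0.01] [[0.54953363 0.17821351 0.18345512]]
[ 0.5497  0.1744  0.0451  0.0169 -0.0052] [ 0.07 -0.25  0.19  0.02  0.2   0.05 -0.01  0.3   0.03 -0.18 -0.57  0.05
 -0.52] [[0.54965142 0.17623887 0.18348449]]
```

```bash
python3 nx.py "[.5497,.1795,.052,0]" 0,-18,.08 0,-18,.004
```

```text
2.3 [0.5492 0.1831 0.2633] [ 0.  -1.3  0.1] [0.11 0.16 1.57 0.   1.42 0.05] 0.0514
0,-18,.08 [0.01 2.84 0.37] [0.313 0.001 0.006]
0,-18,.004 [0.02 0.49 7.6 ] [0.313 0.001 0.006]
```

Call:
{"op": "step_arm", "data": {"series": [[0,1.4,0.2,0.15,0,0,0.4],[0,2.8,0.4,0.313,0,0.006,0.4],[0,1.6,4,0.313,0,0.006,0.4],[0,0.5,7.6,0.313,0,0.006,0.4],[0,0.5,7.6,0.313,0,0.006,0.4]]}}

```text
clock: 2.8
ee_pos: [0.546, 0.1773, 0.1827]
eef_rot: [[0.999, 0.045, -0.026], [0.051, -0.95, 0.309], [-0.01, -0.309, -0.951]]
ft_force: [-1.6, -0.4, -0.4]
grip_width: 0.0515
```

Call:
{"op": "step_arm", "data": {"series": [[0,0,0,0,0,0,0.4],[0,0,0,0,0,0,0.4],[0,0,0,0,0,0,0.4],[0,0,0,0,0,0,0.4],[0,0,0,0,0,0,0.4]]}}

```text
clock: 3.3
ee_pos: [0.5465, 0.1773, 0.1837]
eef_rot: [[0.999, 0.046, -0.024], [0.051, -0.95, 0.308], [-0.009, -0.309, -0.951]]
ft_force: [-0.4, -0.8, -0.3]
grip_width: 0.0511
```

```bash
python3 - <<'E'
from plant import *
import cv2
a=grab_frame("scene")[90:230,320:460,::-1];b=grab_frame("side")[150:290,205:345,::-1]
import numpy as np
cv2.imwrite("pics/c5.png",cv2.resize(np.hstack([a,b]),(800,400),interpolation=cv2.INTER_CUBIC))
E
python3 nx.py "[.5497,.1795,.052,0]" 0,-18,.004
```

```text
3.4 [0.5462 0.1773 0.1832] [0.  0.3 0.1] [-0.06  0.19  1.72  0.32  1.29 -0.21] 0.0515
0,-18,.004 [ 0.36 -0.2  -0.37] [-0.     0.009 -0.004]
```

View pics/c5.png

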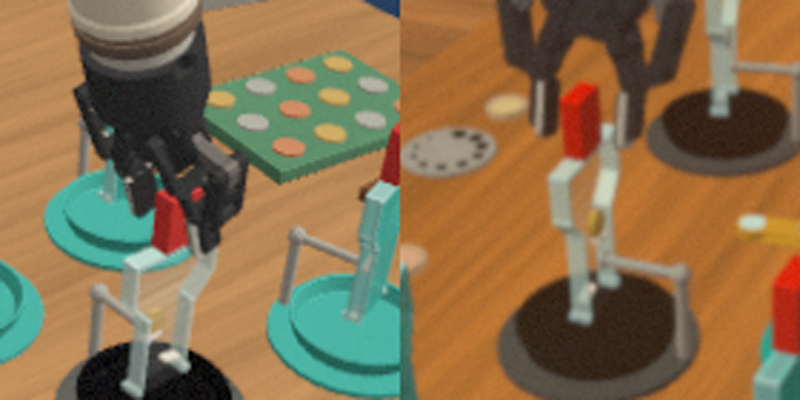

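Both views show the jaws straddling the red tab, coin still on the upper ledge. I'll correct the offset and then close.

Call:
{"op": "step_arm", "data": {"series": [[0.4,-0.2,-0.4,0,0.009,-0.004,0.4],[0.4,-0.2,-0.4,0,0.009,-0.004,0.4],[0.4,-0.2,-0.4,0,0.009,-0.004,0.6],[0.4,-0.2,-0.4,0,0.009,-0.004,1],[0.4,-0.2,-0.4,0,0.009,-0.004,1]], "force": 20}}

```text
clock: 3.9
ee_pos: [0.549, 0.1783, 0.1876]
eef_rot: [[0.999, 0.049, -0.019], [0.053, -0.95, 0.309], [-0.003, -0.31, -0.951]]
ft_force: [-6.3, 0.5, 3.5]
grip_width: 0.0153
```

Call:
{"op": "step_arm", "data": {"series": [[0,0,0,0,0,0,1],[0,0,0,0,0,0,1],[0,0,0,0,0,0,1],[0,0,0,0,0,0,1],[0,0,0,0,0,0,1]]}}

```text
clock: 4.4
ee_pos: [0.5489, 0.1783, 0.1876]
eef_rot: [[0.999, 0.049, -0.02], [0.053, -0.95, 0.309], [-0.003, -0.31, -0.951]]
ft_force: [-3.1, -0.8, 2.4]
grip_width: 0.0157
```

```bash
cat > arc.py <<'E'
# arc about pivot from present pose: print rows for leans (deg)
from h import *
from scipy.spatial.transform import Rotation as Ro
import sys
p=[.5497,.1795,.052]; s=bot.state(); E=s['eef_rot']; x=s['ee_pos']; F=frame(p[2],0)
print(s['clock'],x.round(4),s['ft_force'].round(1),round(s['grip_width'],4), "lean of TCP from pivot", np.degrees(np.arctan2((x-[p[0],p[1],0])@F[:,1],x[2]-.075)).round(1),"tool lean",np.degrees(np.arctan2(-E[:,2]@F[:,1],-E[2,2])).round(1))
piv=np.array([p[0],p[1],.075])
for a in map(float,sys.argv[1:]):
    Q=Ro.from_rotvec(-np.radians(a)*F[:,0]).as_matrix()
    d=E.T@(piv+Q@(x-piv)-x)*100; d[0]=0; print(a,d.round(2),Ro.from_matrix(E.T@Q@E).as_rotvec().round(3))
E
python3 arc.py 7 14 21 28 35; python3 - <<'E'
from plant import *
import cv2
b=grab_frame("side")[150:290,205:345,::-1]
cv2.imwrite("pics/c6.png",cv2.resize(b,(560,560),interpolation=cv2.INTER_CUBIC))
E
```

```text
4.4 [0.5489 0.1783 0.1876] [-3.1 -0.8  2.4] 0.0157 lean of TCP from pivot -0.6 tool lean -18.0
7.0 [ 0.   -1.28  0.49] [-0.122  0.     0.   ]
14.0 [ 0.   -2.5   1.14] [-0.244  0.     0.001]
21.0 [ 0.   -3.62  1.92] [-0.367  0.     0.001]
28.0 [ 0.   -4.65  2.84] [-0.489  0.     0.002]
35.0 [ 0.   -5.55  3.88] [-0.611  0.     0.002]
```

View pics/c6.png

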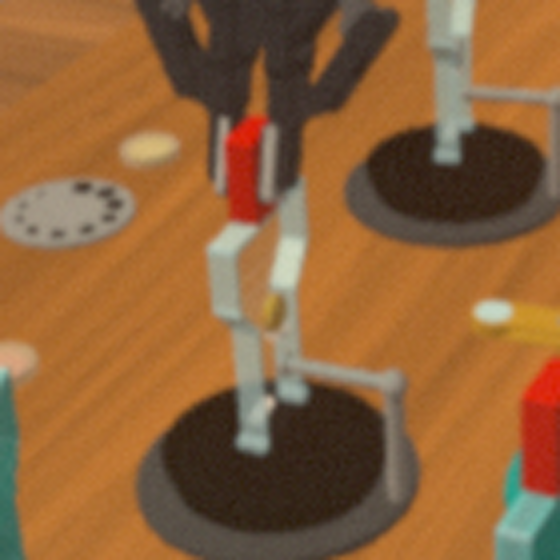

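The tab is held (15.7 mm opening). Leaning to +y now.

Call:
{"op": "step_arm", "data": {"series": [[0,-0.65,0.2,-0.061,0,0,1],[0,-1.28,0.49,-0.122,0,0,1],[0,-1.9,0.8,-0.183,0,0,1],[0,-2.5,1.14,-0.244,0,0,1],[0,-3.06,1.52,-0.305,0,0,1]]}}

```text
clock: 4.95
ee_pos: [0.5472, 0.2118, 0.1825]
eef_rot: [[0.999, 0.052, -0.003], [0.052, -0.999, 0.006], [-0.003, -0.006, -1.0]]
ft_force: [-1.0, -1.8, -2.2]
grip_width: 0.0154
```

```bash
python3 arc.py 5 10 15 18
```

```text
4.95 [0.5472 0.2118 0.1825] [-1.  -1.8 -2.2] 0.0154 lean of TCP from pivot 16.8 tool lean -0.4
5.0 [ 0.   -0.92  0.33] [-0.087 -0.     0.   ]
10.0 [ 0.   -1.81  0.74] [-0.175 -0.     0.001]
15.0 [ 0.   -2.66  1.22] [-0.262 -0.     0.001]
18.0 [ 0.   -3.15  1.55] [-0.314 -0.     0.001]
```

Call:
{"op": "step_arm", "data": {"series": [[0,-0.92,0.33,-0.087,0,0,1],[0,-1.81,0.74,-0.175,0,0,1],[0,-2.66,1.22,-0.262,0,0,1],[0,-3.3,1.66,-0.33,0,0,1],[0,-3.3,1.66,-0.33,0,0,1]]}}

```text
clock: 5.45
ee_pos: [0.5456, 0.2464, 0.1649]
eef_rot: [[0.998, 0.054, 0.015], [0.056, -0.946, -0.319], [-0.003, 0.32, -0.948]]
ft_force: [2.1, -0.8, -1.1]
grip_width: 0.0158
```

Call:
{"op": "step_arm", "data": {"series": [[0,0,0,0,0,0,1],[0,0,0,0,0,0,1],[0,0,0,0,0,0,1],[0,0,0,0,0,0,1],[0,0,0,0,0,0,1]]}}

```text
clock: 5.95
ee_pos: [0.5457, 0.2462, 0.1651]
eef_rot: [[0.998, 0.053, 0.015], [0.055, -0.946, -0.319], [-0.002, 0.319, -0.948]]
ft_force: [0.3, -0.2, 0.3]
grip_width: 0.0157
```

Call:
{"op": "step_arm", "data": {"series": [[0,0,0,0,0,0,1],[0,0,0,0,0,0,1],[0,0,0,0,0,0,1],[0,0,0,0,0,0,1],[0,0,0,0,0,0,1]]}}

```text
clock: 6.45
ee_pos: [0.5457, 0.2461, 0.1651]
eef_rot: [[0.998, 0.053, 0.015], [0.055, -0.946, -0.319], [-0.003, 0.319, -0.948]]
ft_force: [-0.9, 0.5, -0.1]
grip_width: 0.0159
```

```bash
cat > look.py <<'E'
from plant import *
import cv2,sys,numpy as np
a=grab_frame("scene")[120:260,310:450,::-1];b=grab_frame("side")[150:290,205:345,::-1]
cv2.imwrite(f"pics/{sys.argv[1]}.png",cv2.resize(np.hstack([a,b]),(800,400),interpolation=cv2.INTER_CUBIC))
E
python3 look.py l1; python3 arc.py -7 -14 -21 -28 -35
```

```text
6.55 [0.5457 0.2461 0.1651] [-0.1 -0.  -0.4] 0.0155 lean of TCP from pivot 36.5 tool lean 18.6
-7.0 [ 0.    1.33 -0.34] [ 0.122  0.    -0.   ]
-14.0 [ 0.    2.68 -0.52] [ 0.244  0.001 -0.   ]
-21.0 [ 0.    4.05 -0.53] [ 0.367  0.001 -0.001]
-28.0 [ 0.    5.41 -0.37] [ 0.489  0.002 -0.001]
-35.0 [ 0.    6.74 -0.05] [ 0.611  0.002 -0.001]
```

View pics/l1.png

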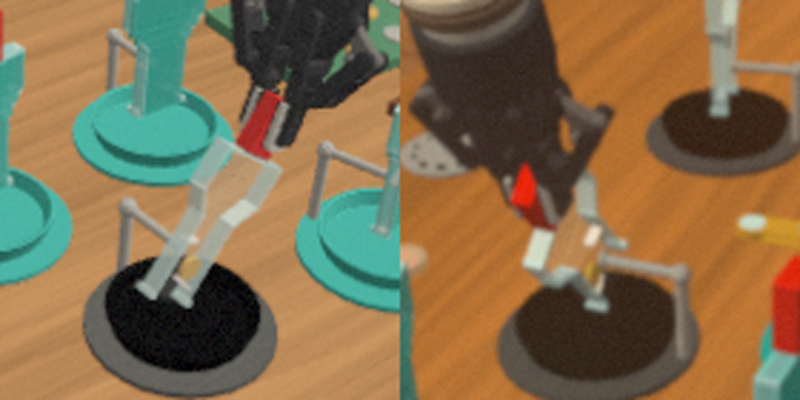

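The coin has rolled to the lower ledge, at about scene (377,211). Returning to upright.

Call:
{"op": "step_arm", "data": {"series": [[0,1.33,-0.34,0.122,0,0,1],[0,2.68,-0.52,0.244,0,0,1],[0,4.05,-0.53,0.367,0,0,1],[0,5.41,-0.37,0.489,0,0,1],[0,6.9,0,0.625,0,0,1]]}}

```text
clock: 7.05
ee_pos: [0.5488, 0.1813, 0.1875]
eef_rot: [[0.998, 0.053, -0.019], [0.057, -0.952, 0.301], [-0.002, -0.301, -0.953]]
ft_force: [-3.0, 2.8, -13.5]
grip_width: 0.0159
```

```bash
python3 arc.py -5 -10; python3 look.py l2;python3 nx.py "[.5497,.1795,.052,0]" 0,0,.004 0,10,.004
```

```text
7.05 [0.5488 0.1813 0.1875] [ -3.    2.8 -13.5] 0.0159 lean of TCP from pivot 0.9 tool lean -17.5
-5.0 [ 0.    0.94 -0.27] [ 0.087  0.    -0.   ]
-10.0 [ 0.    1.91 -0.46] [ 0.175  0.001 -0.001]
7.15 [0.549  0.1773 0.1869] [-4.1  0.3  2.2] [-0.05  0.19  1.71  0.31  1.29 -0.2 ] 0.0159
0,0,.004 [ 0.08 -0.23  0.  ] [-0.303  0.005 -0.003]
0,10,.004 [ 0.08 -0.29  0.03] [-0.478  0.005 -0.003]
```

View pics/l2.png

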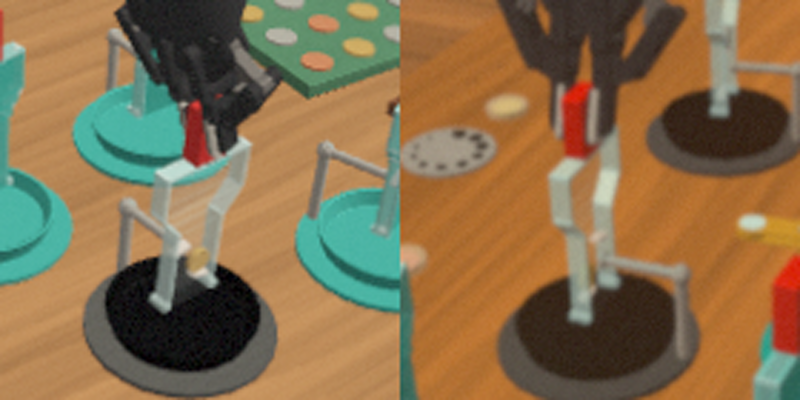

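Coin sits on the lower ledge. I'll open, swing the tool tilt to about +8 deg, then regrip.

Call:
{"op": "step_arm", "data": {"series": [[0,0,0,0,0,0,0.6],[0,0,0,0,0,0,0.6],[0,0,0,0,0,0,0.6],[0.1,-0.1,0,-0.15,0,0,0.6],[0.1,-0.2,0,-0.3,0.005,0,0.6]]}}

```text
clock: 7.65
ee_pos: [0.5508, 0.1788, 0.1882]
eef_rot: [[0.999, 0.048, 0.002], [0.048, -0.999, -0.002], [0.002, 0.003, -1.0]]
ft_force: [-0.4, -0.4, -0.1]
grip_width: 0.0338
```

```bash
python3 nx.py "[.5497,.1795,.052,0]" 0,8,.004
```

```text
7.65 [0.5508 0.1788 0.1882] [-0.4 -0.4 -0.1] [ 0.11  0.22  1.65 -0.    1.27  0.06] 0.0338
0,8,.004 [-0.1  -0.13  0.08] [-0.137 -0.002 -0.004]
```

Call:
{"op": "step_arm", "data": {"series": [[-0.1,-0.1,0,-0.13,0,0,0.6],[-0.1,-0.1,0,-0.13,0,0,0.6],[-0.1,-0.1,0,-0.13,0,0,1],[-0.1,-0.1,0,-0.13,0,0,1],[-0.1,-0.1,0,-0.13,0,0,1]]}}

```text
clock: 8.15
ee_pos: [0.5489, 0.1797, 0.188]
eef_rot: [[0.999, 0.046, 0.006], [0.047, -0.991, -0.129], [-0.0, 0.129, -0.992]]
ft_force: [-4.6, 3.4, 2.0]
grip_width: 0.0156
```

Call:
{"op": "step_arm", "data": {"series": [[0,0,0,0,0,0,1],[0,0,0,0,0,0,1],[0,0,0,0,0,0,1],[0,0,0,0,0,0,1],[0,0,0,0,0,0,1]]}}

```text
clock: 8.65
ee_pos: [0.5489, 0.1794, 0.188]
eef_rot: [[0.999, 0.046, 0.005], [0.046, -0.991, -0.129], [-0.001, 0.129, -0.992]]
ft_force: [-3.8, 1.3, 1.7]
grip_width: 0.0159
```

```bash
python3 arc.py -4 -8 -12 -16 -20
```

```text
8.65 [0.5489 0.1794 0.188 ] [-3.8  1.3  1.7] 0.0159 lean of TCP from pivot -0.0 tool lean 7.4
-4.0 [0.   0.78 0.13] [ 0.07 -0.   -0.  ]
-8.0 [0.   1.55 0.31] [ 0.14  -0.001 -0.   ]
-12.0 [0.   2.3  0.55] [ 0.209 -0.001 -0.   ]
-16.0 [0.   3.03 0.84] [ 0.279 -0.002 -0.   ]
-20.0 [0.   3.74 1.18] [ 0.349 -0.002 -0.   ]
```

Call:
{"op": "step_arm", "data": {"series": [[0,0.78,0.13,0.07,0,0,1],[0,1.55,0.31,0.14,0,0,1],[0,2.3,0.55,0.209,0,0,1],[0,3.03,0.84,0.279,0,0,1],[0,3.74,1.18,0.349,0,0,1]]}}

```text
clock: 9.15
ee_pos: [0.5506, 0.1407, 0.1814]
eef_rot: [[0.999, 0.045, -0.01], [0.046, -0.974, 0.22], [-0.0, -0.221, -0.975]]
ft_force: [-1.3, 3.2, -0.7]
grip_width: 0.0157
```

```bash
python3 arc.py -4 -8 -12 -16
```

```text
9.15 [0.5506 0.1407 0.1814] [-1.3  3.2 -0.7] 0.0157 lean of TCP from pivot -20.0 tool lean -12.8
-4.0 [0.   0.78 0.13] [ 0.07 -0.    0.  ]
-8.0 [0.   1.55 0.31] [ 0.14  -0.001  0.   ]
-12.0 [0.   2.3  0.54] [ 0.209 -0.001  0.   ]
-16.0 [0.   3.04 0.83] [ 0.279 -0.002  0.   ]
```

Call:
{"op": "step_arm", "data": {"series": [[0,0.78,0.13,0.07,0,0,1],[0,1.55,0.31,0.14,0,0,1],[0,2.3,0.54,0.209,0,0,1],[0,3.04,0.83,0.279,0,0,1],[0,3.04,0.83,0.279,0,0,1]]}}

```text
clock: 9.65
ee_pos: [0.552, 0.1108, 0.1653]
eef_rot: [[0.999, 0.037, -0.022], [0.043, -0.876, 0.48], [-0.002, -0.481, -0.877]]
ft_force: [-0.5, 0.9, -1.0]
grip_width: 0.0157
```

Call:
{"op": "step_arm", "data": {"series": [[0,0,0,0,0,0,1],[0,0,0,0,0,0,1],[0,0,0,0,0,0,1],[0,0,0,0,0,0,1],[0,0,0,0,0,0,1]]}}

```text
clock: 10.15
ee_pos: [0.552, 0.111, 0.1654]
eef_rot: [[0.999, 0.038, -0.022], [0.044, -0.877, 0.479], [-0.001, -0.48, -0.877]]
ft_force: [0.7, 0.3, 0.3]
grip_width: 0.0157
```

Call:
{"op": "step_arm", "data": {"series": [[0,0,0,0,0,0,1],[0,0,0,0,0,0,1],[0,0,0,0,0,0,1],[0,0,0,0,0,0,1],[0,0,0,0,0,0,1]]}}

```text
clock: 10.65
ee_pos: [0.5519, 0.1111, 0.1654]
eef_rot: [[0.999, 0.038, -0.022], [0.044, -0.877, 0.479], [-0.002, -0.48, -0.877]]
ft_force: [-0.1, 0.4, -0.5]
grip_width: 0.0159
```

```bash
python3 look.py l3; python3 arc.py 7 14 21 28 36
```

```text
10.75 [0.552  0.1111 0.1654] [-0.5 -0.3 -0.9] 0.0158 lean of TCP from pivot -37.1 tool lean -28.7
7.0 [ 0.   -1.38 -0.12] [-0.122  0.001 -0.   ]
14.0 [ 0.   -2.76 -0.07] [-0.244  0.002 -0.001]
21.0 [ 0.   -4.13  0.15] [-0.367  0.003 -0.001]
28.0 [ 0.   -5.46  0.53] [-0.489  0.004 -0.001]
36.0 [ 0.   -6.91  1.16] [-0.628  0.005 -0.002]
```

View pics/l3.png

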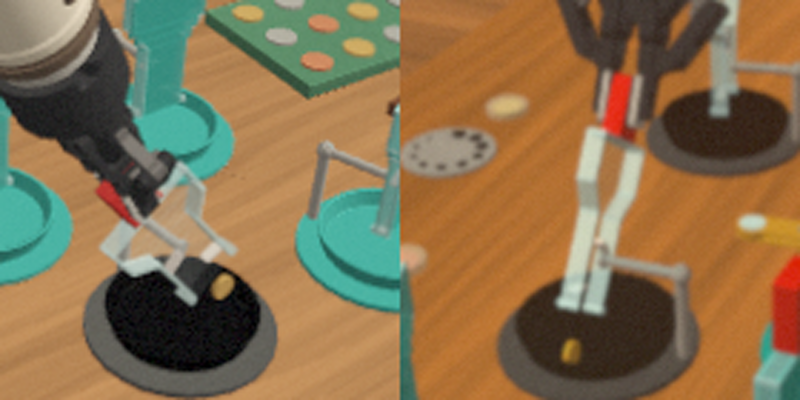

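The coin is in the dish, at about scene (388,220). Returning to upright.

Call:
{"op": "step_arm", "data": {"series": [[0,-1.38,-0.12,-0.122,0,0,1],[0,-2.76,-0.07,-0.244,0,0,1],[0,-4.13,0.15,-0.367,0,0,1],[0,-5.46,0.53,-0.489,0,0,1],[0,-6.93,1.16,-0.63,0.005,-0.002,1]]}}

```text
clock: 11.25
ee_pos: [0.5489, 0.177, 0.1881]
eef_rot: [[0.999, 0.042, 0.01], [0.043, -0.99, -0.134], [0.004, 0.135, -0.991]]
ft_force: [2.9, -2.1, -18.3]
grip_width: 0.0154
```

Call:
{"op": "step_arm", "data": {"series": [[0,0,0,0,0,0,1],[0,0,0,0,0,0,1],[0,0,0,0,0,0,1],[0,0,0,0,0,0,1],[0,0,0,0,0,0,1]]}}

```text
clock: 11.75
ee_pos: [0.5489, 0.1762, 0.1881]
eef_rot: [[0.999, 0.041, 0.009], [0.042, -0.99, -0.133], [0.004, 0.134, -0.991]]
ft_force: [0.7, 2.4, -1.1]
grip_width: 0.0159
```

```bash
python3 look.py l4; python3 arc.py 1
```

```text
11.85 [0.5489 0.1762 0.1882] [ 1.1  2.4 -1.9] 0.0159 lean of TCP from pivot -1.6 tool lean 7.7
1.0 [ 0.   -0.2  -0.03] [-0.017  0.    -0.   ]
```

View pics/l4.png

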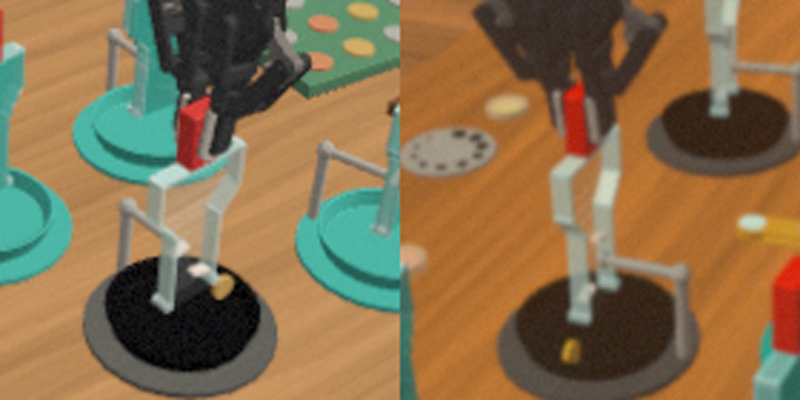

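Call:
{"op": "step_arm", "data": {"series": [[0,-0.3,-0.04,0,0,0,1],[0,-0.3,-0.04,0,0,0,1],[0,-0.3,-0.04,0,0,0,1],[0,-0.3,-0.04,0,0,0,1],[0,-0.3,-0.04,0,0,0,1]]}}

```text
clock: 12.35
ee_pos: [0.5488, 0.1789, 0.1881]
eef_rot: [[0.999, 0.041, 0.009], [0.042, -0.99, -0.135], [0.004, 0.135, -0.991]]
ft_force: [0.6, -2.5, 0.1]
grip_width: 0.0156
```

```bash
python3 arc.py
```

```text
12.35 [0.5488 0.1789 0.1881] [ 0.6 -2.5  0.1] 0.0156 lean of TCP from pivot -0.3 tool lean 7.8
```

Now open and retreat straight back along the tool.

Call:
{"op": "step_arm", "data": {"series": [[0,0,0,0,0,0,0.5],[0,0,0,0,0,0,0.5],[0,0,0,0,0,0,0.5],[0,0,0,0,0,0,0.5],[0,0,-2,0,0,0,0.5]]}}

```text
clock: 12.85
ee_pos: [0.5467, 0.1813, 0.2051]
eef_rot: [[0.999, 0.041, 0.003], [0.041, -0.99, -0.136], [-0.002, 0.136, -0.991]]
ft_force: [-0.3, -0.1, -0.5]
grip_width: 0.0427
```

Call:
{"op": "step_arm", "data": {"series": [[0,0,-3,0,0,0,0.5],[0,0,-6,0,0,0,0.5],[0,0,-9,0.13,0,0,0.5],[0,0,-12,0.13,0,0,0.5],[0,0,-12,0.13,0,0,0.5]]}}

```text
clock: 13.35
ee_pos: [0.5484, 0.1978, 0.3298]
eef_rot: [[0.999, 0.041, 0.008], [0.041, -0.999, -0.004], [0.007, 0.004, -1.0]]
ft_force: [-0.1, 0.1, 0.5]
grip_width: 0.0431
```

```bash
python3 arc.py; python3 - <<'E'
from plant import *
import cv2,numpy as np
for n in ["scene","side"]: cv2.imwrite(f"pics/{n}5.png",grab_frame(n)[:,:,::-1])
r=[]
for f,o in(("scene",(330,145)),("side",(225,170))):
  for k in (0,5):
    r.append(cv2.resize(cv2.imread(f"pics/{f}{k}.png")[o[1]:o[1]+100,o[0]:o[0]+70],(196,280),interpolation=cv2.INTER_CUBIC))
cv2.imwrite("pics/l5.png",cv2.resize(np.hstack(r),(798,285*1)))
cv2.imwrite("pics/l6.png",cv2.resize(np.hstack([cv2.resize(x,(392,560),interpolation=cv2.INTER_CUBIC) for x in (r[2],r[3])]),(784,560)))
for f,o in(("scene",(345,140)),("side",(235,170))):
  for k in (0,5):
    im=cv2.imread(f"pics/{f}{k}.png").astype(int)[o[1]:o[1]+60,o[0]:o[0]+50]
    m=(im[:,:,2]>110)&(im[:,:,1]<50)&(im[:,:,0]<50); y,x=np.nonzero(m); print(f,k,m.sum(),x.mean()+o[0],y.mean()+o[1])
E
```

```text
13.35 [0.5484 0.1978 0.3298] [-0.1  0.1  0.5] 0.0431 lean of TCP from pivot 4.1 tool lean 0.3
scene 0 164 379.2987804878049 167.71341463414635
scene 5 167 378.74251497005986 168.19161676646706
side 0 261 267.8045977011494 191.85057471264366
side 5 250 268.32 191.432
```

View pics/l5.png

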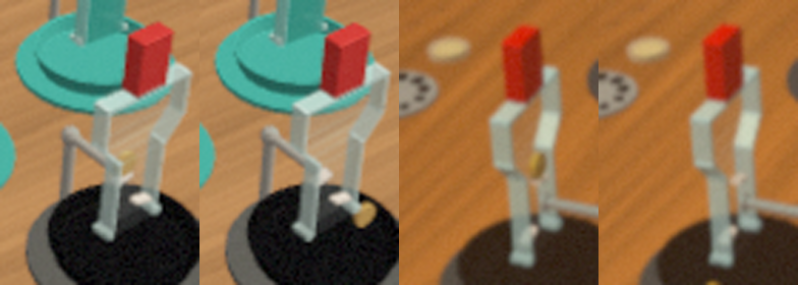

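```bash
python3 - <<'E'
import cv2,numpy as np
cv2.imwrite("pics/d1.png",np.hstack([cv2.resize(cv2.imread("pics/scene5.png")[150:235,350:405],None,fx=7,fy=7,interpolation=cv2.INTER_CUBIC),cv2.resize(cv2.imread("pics/side5.png")[175:260,250:305],None,fx=7,fy=7,interpolation=cv2.INTER_CUBIC)]))
E
```

```text
(no output)
```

View pics/d1.png

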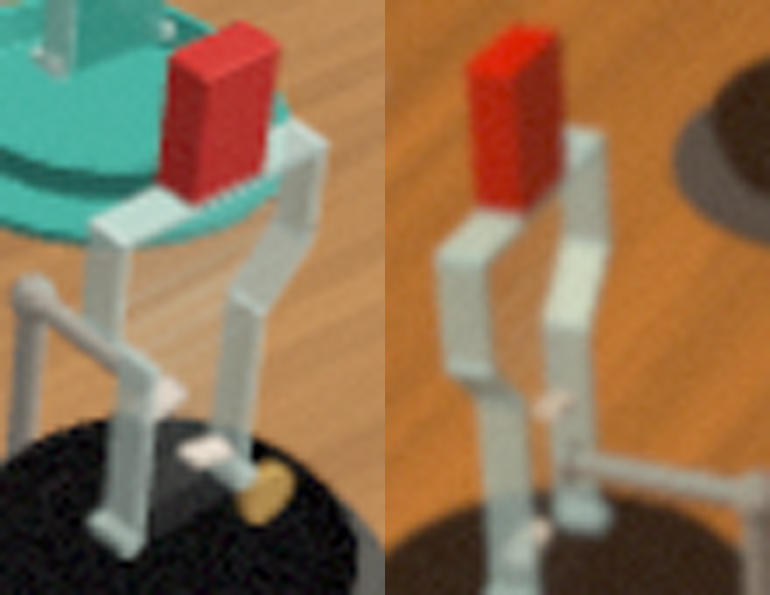

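```bash
python3 - <<'E'
from h import *
X=.007;b=lambda sx,y,z:[sx*X,y,z+.1085]
T=lambda *s:list(corner(s))
S=[(b(1,-.04,-.022),(128,247)),(b(-1,-.04,-.022),(92,228)),(b(1,.04,-.022),(328,150)),(b(1,.04,-.058),(318,235)),(b(1,.023,-.078),(262,308)),(b(1,-.023,-.078),(158,375)),
(T(1,-1,1),(213,82)),(T(-1,-1,1),(172,58)),(T(1,1,1),(280,45)),(T(-1,1,1),(240,25)),(T(1,-1,-1),(200,203))]
D=[(b(1,.04,-.022),(52,258)),(b(-1,.04,-.022),(102,265)),(b(-1,.04,-.058),(105,378)),(b(1,.04,-.058),(60,370)),(b(-1,.023,-.078),(143,405)),(b(-1,-.04,-.022),(222,133)),(b(-1,-.04,-.058),(222,250)),(b(-1,-.023,-.078),(205,325)),
(T(1,1,1),(83,68)),(T(-1,1,1),(135,78)),(T(-1,-1,1),(177,38)),(T(1,-1,1),(123,28)),(T(-1,1,-1),(135,212))]
cs,cd=camera_params("scene"),camera_params("side")
A=np.array([q for q,_ in S]);B=np.array([q for q,_ in D]);a=(np.array([q for _,q in S])+.5)/7-.5+[350,150];e=(np.array([q for _,q in D])+.5)/7-.5+[250,175]
f=lambda p:np.r_[(proj(pts(p,A),cs)-a+p[4:6]).ravel(),(proj(pts(p,B),cd)-e+p[6:8]).ravel(),p[4:8]*.5]
r=least_squares(f,[.55,.18,.05,0,0,0,0,0],loss='soft_l1',x_scale=[.01,.01,.1,.1,1,1,1,1]);p=r.x
print(p.round(4),"tilt deg",np.degrees(p[3]),"sd",np.degrees(np.sqrt(np.linalg.inv(r.jac.T@r.jac)[3,3])));print(f(p)[:-4].reshape(-1,2).round(1).tolist())
# coin: centre px scene (267,492)/7
q=(np.array([267,492])+.5)/7-.5+[350,150]; print("coin at z .016:",back(q,cs,.016), bot.state()['clock'])
E
```

```text
[ 0.5505  0.1786  0.0738 -0.0207  0.3411  0.5276  0.4446  0.4007] tilt deg -1.1833823931183123 sd 0.8079386114895106
[[0.1, 0.1], [0.1, -0.6], [0.0, -1.6], [-0.5, 0.5], [0.8, 1.0], [-0.1, 0.6], [-0.5, 0.0], [-0.7, -0.3], [0.9, -0.4], [0.6, -1.1], [-0.6, 1.8], [0.1, -0.3], [-0.2, -0.2], [0.6, 0.2], [0.4, 0.2], [-0.5, 0.9], [-0.6, 0.3], [0.2, -0.6], [-0.1, 1.1], [-0.7, -0.2], [-0.4, -0.5], [0.1, -1.2], [0.2, -0.8], [1.0, 1.6]]
coin at z .016: [0.54640469 0.22462497] 13.45
```

```bash
python3 - <<'E'
from plant import *
import cv2,numpy as np
a=cv2.imread("pics/scene0.png").astype(int);b=grab_frame("scene")[:,:,::-1]
print("blue bottle diff",np.abs(a-b)[220:350,200:300].mean(), np.abs(a-b)[220:350,20:120].mean())
b=np.ascontiguousarray(b); cv2.imwrite("pics/fin.png",b)
print(workorder.hand_in(), bot.state()['clock'])
E
```

```text
blue bottle diff 2.3626923076923076 1.5194615384615384
the job is handed in; nothing more can be done
the job is handed in; nothing more can be done
```

View pics/fin.png

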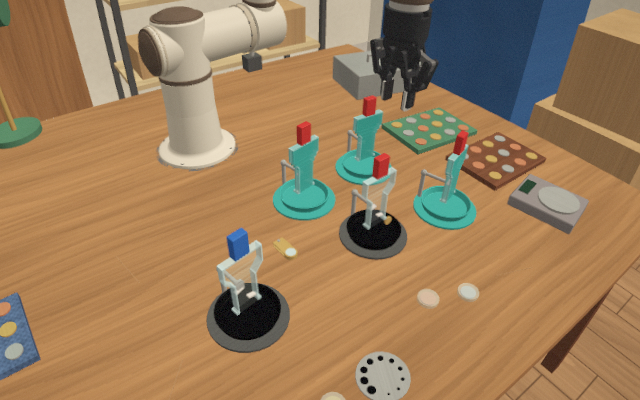

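The brass coin is in the black dish, and the red-tabbed bottle is standing nearly straight with the gripper clear of it. I leaned the tab about 36° to +y, which rolled the coin to the lower ledge. I then re-gripped upright and leaned it about 37° to -y, which dropped the coin out. After that I straightened the bottle, let go and backed off, and handed the job in at about 13.5 s.

**Last checks**
- **Coin:** it lies in the dish about 46 mm from the centre, close to the inner wall. It looked the same in every picture since it dropped.
- **Bottle tilt:** the final fit gives -1.2° ± 0.8°, and the tab's shift from its starting picture suggests about -0.9°. I did not correct this. My fits of the starting tilt disagreed, at -2.7° from the fixed cameras and about +1.0° to +1.7° from the wrist camera. So "straight" is known only to a degree or two.
- **Other things:** the blue-tabbed bottle and the turquoise look-alikes look unmoved in the last picture. The largest wrist force I read was about 19 N.

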